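Close the push-and-turn cap of the cleaning-tablet tub

TASK

Close the tub of cleaning tablets: put its loose cap on the neck so that the lugs inside the cap drop into the gaps of the collar (feel for them), push it down against the spring and turn it clockwise as far as it goes, then let go, so that it stays locked on by itself. Do it gently, without forcing the cap down or against its stop, and leave the other things on the counter where they are.

Things in the scene. Friction and masses are not known exactly. Their poses are not given: they have to be found in the camera images.
- tub: Round grey plastic tub, 68 mm across, held immovably in a dark steel bracket cup on the counter. Origin: centre of its underside, on the counter; z up. Flat shoulder, 60 mm across, 70 mm above the origin; from it rises a white neck 34 mm across with a bayonet collar and a sprung sealing disc in the mouth. More than 60 N between cap and tub (down or against the stop) counts as forced.
- collar_top (a point): Centre of the white collar's top face, 84 mm above the tub's origin; axes as the tub's. Collar 44 mm across, 3 gaps 120 deg apart, each 26 deg wide. One gap lies near the tub's +x, but the collar sits turned by an unmeasured amount, up to 0.6 rad either way. With its lugs on top of the collar, not in the gaps, the cap's underside is 83 mm above the tub's origin.
- seal_top (a point): Centre of the sealing disc's top, 93 mm above the tub's origin when free; disc 27 mm across. It gives from about 5 N, plus 1 N per mm. With the lugs in the gaps and resting on the disc, the cap's underside is at 79 mm above the tub's origin; pressed below 73 mm (about 11 N) the lugs pass under the ridges; at 70 mm (about 14 N) the cap bottoms hard on the shoulder.
- lock_level (a point): Point on the tub's axis 76 mm above its origin, where the cap's origin ends when locked. Clockwise (from above) from each gap, the collar's underside has a ridge (12 deg long, down to 77 mm), a notch (25 deg, ceiling at 80 mm), then a hard stop. From mid-gap the cap turns about 0.72 rad clockwise, pressed, to the stop; let go there, the spring lifts it into the notches: locked.
- cap: Loose white plastic cap, ribbed skirt 54 mm across, flat top 18 mm high, standing open side down. Origin: centre of the underside; z up; x along the grip bar on top (44 mm long, 14 mm wide, from 18 to 38 mm above the origin), towards the wider pointer rib on the skirt. 35 to 70 g. Skirt 47 mm across inside, inner ceiling 14 mm above the origin.
- cap_lug (a point): One of the three lugs inside the cap's skirt, under the pointer rib (on the cap's +x, 21 mm from the axis, 2.5 mm above the cap's origin); the others are at 120 and 240 deg. Lugs 6 mm wide, 3 mm thick (1 to 4 mm above the cap's origin), reaching in to 18.5 mm from the axis.
- shot_glass: Small clear glass, 48 mm across, 58 mm tall, a bystander; origin: centre of its underside.
- teaspoon: Steel teaspoon lying flat, 140 mm long, a bystander; origin: centre of its underside.
- terminal: Orange card terminal with keys, 76x170x62 mm, a bystander; origin: centre of its underside.
- bowl: Small steel bowl, 119 mm across, 57 mm tall, a bystander; origin: centre of its underside.
- dark_cup: Dark glazed espresso cup with a handle, 64x88x50 mm, a bystander; origin: centre of its underside.
- cup: White espresso cup with a handle, 58x85x56 mm, a bystander; origin: centre of its underside.

How it is judged:
By the outcome, as a careful person would: the job done as asked, in the order asked, and still so for the second after the job is handed in, with the robot touching nothing.
It also fails if it takes over 72 s, if anything falls off the work surface, if the arm or the gripper's body presses on something with over 40 N, if the wrist force passes 120 N, or if a joint passes its speed limit or range.

ROBOT

A 6-joint arm with a two-finger parallel gripper is mounted at the origin on a cart in front of the work surface, level with it; the furniture and walls round the work are solid. World frame = base frame: x ahead of the robot, y to its left, z up, the work surface at z = 0. Lengths are in m, angles in rad, forces in N, time in s.
With the tool pointing down it reaches from about 0.3 to 0.875 m from the base axis. Payload 6.4 kg.
Tool frame: the origin (TCP) lies between the finger pads; the fingertips stand ctrl.tip_extent ahead of it and the grasp point (between the pads) is the TCP (ctrl.tip_extent is the distance from the TCP to the fingertips, in m); z points along the fingers, y is the line along which they close (so a half turn about z gives the same grasp; the last joint's range is limited). The gripper opens to 85 mm and grips with 20 to 120 N. Pads are 22 mm wide; open, the fingers measure 114 mm over their backs; the gripper's body (76 mm by 85 mm) begins 54 mm behind the grasp point. The pads swing forward as they close: fully open they stand 13 mm farther back than shut.
Start: joints at [0.909, 0.181, 1.607, -0, 1.354, -0.206], TCP at [0.253, 0.516, 0.25] pointing down, gripper open.
Joint ranges: [-2.99, 2.99], [-0.89, 2.07], [0.3, 2.58], [-1.14, 4.28], [0, 2.63], [-3.12, 3.12]. Speed limits (rad/s): [2.57, 2.57, 3.01, 3.14, 3.14, 3.14].

INTERFACE

Orientations are given as a unit quaternion [w, x, y, z].
In Python, from bench import ctrl gives the robot as it stands.
- The arm moves only by the tool send_rows, never from a script. Its arguments are lists of equal length, an entry for each row: "dr": the turn, a rotation vector about the tool's x, y, z in units of 6 degrees (1.0 is 6 degrees), a list of three; "xyz": the shift along the tool's x, y, z in cm, a list of three; "jaw": the opening in per cent of the stroke, from 0 (shut) to 100 (fully open). In form: {"dr": [[wx, wy, wz], ...], "xyz": [[dx, dy, dz], ...], "jaw": [jaw, ...]}. A call has exactly 8 rows; each row is the pose to reach, as a shift and turn from the pose commanded when the call began, along the tool's axes at that moment; what a row does not reach only later rows make up. A row lasts 1/8 s, in which the tool goes at most 62.5 mm and 10.7 degrees, less where a joint would pass 70% of its speed; a pose out of reach is approached as far as the arm can. A call with a gripper value outside its range is refused whole. The fingers move at their own pace and stop on an object; the grip force is fixed at half the most. Time passes only in rows, so rows that repeat a pose let the fingers close, or fill a call up. It gives the time, the measured TCP pose, the force, the opening and the grip force at its end, in the units of the state.
- ctrl.get_obs(): the state, without advancing time (a new reading comes with each control period).
- ctrl.camera(name): name is "scene" or "top" or "wrist"; returns the picture (420x560x3 uint8, red, green, blue); there is no depth.
- ctrl.calibration(name): a dict with "camera_matrix" (3x3 intrinsics, pixels), "world_from_camera" (4x4, takes a point from camera to world coordinates). Camera axes: x right, y up, looking along -z (the intrinsics and any distortion apply to the point x, -y, -z); pixel columns grow to the right and rows downward; lengths in m; the calibration is good to about 2 mm. A picture is of the moment at which its call begins: read the wrist's pose just before it. calibration takes no time and is no camera call; for the wrist camera it gives the pose at the moment of the call.
- ctrl.hand_in(): hands the job in; it is judged then, once.
The state is a dict: "time_s": time; "q": joint angles; "dq": joint speeds; "joint_efforts": joint torques, N m; "eef_pos": TCP position; "eef_rot": TCP orientation; "wrist_force": force on the tool from outside, world axes, zero at the start; "torque": the same for the moment, N m; "opening": opening from 0.0 (shut) to 1.0 (fully open); "grasp_force": force on a finger pad.
Only numpy, scipy, OpenCV 4.12 (cv2) and the standard library are available. Lean on these libraries where they do the work, as an engineer would, in place of code of your own. Each camera call takes 0.05 s, during which the arm holds its last target. There are 200 camera calls.

## Working session

There is one attempt and no reset: what is moved stays moved. The work goes in short steps, Python scripts to look and compute and a tool call to move; the robot and the scene stay as the last step left them, time stands still between calls to the robot, and variables do not carry over. Pictures are saved under pics/ and viewed, at most 10 in all, crops included, and the job is handed in when it is done.

Besides the shell and the picture viewer there is one more tool, called after "Call:" as name(argument=value, ...), one argument or row to a line, values as JSON. send_rows: Moves the arm, as the interface text tells. Its arguments: {"type":"object","properties":{"dr":{"type":"array","items":{"type":"array","items":{"type":"number"}}},"xyz":{"type":"array","items":{"type":"array","items":{"type":"number"}}},"jaw":{"type":"array","items":{"type":"number"}}},"required":["dr","xyz","jaw"]}

```bash
mkdir -p pics
cat > h.py <<'E'
import numpy as np, cv2
from bench import ctrl
from scipy.spatial.transform import Rotation as R
def snap(n,f):
    c=ctrl.calibration(n); im=ctrl.camera(n); cv2.imwrite('pics/'+f,im[:,:,::-1]); return im,c
def ray(c,u,v,z):
    K=np.array(c['camera_matrix']);T=np.array(c['world_from_camera'])
    d=np.linalg.inv(K)@[u,v,1]; d=T[:3,:3]@[d[0],-d[1],-d[2]]; o=T[:3,3]
    return o+d*(z-o[2])/d[2]
def proj(c,p):
    K=np.array(c['camera_matrix']);T=np.array(c['world_from_camera'])
    q=T[:3,:3].T@(np.array(p)-T[:3,3]); q=K@[q[0],-q[1],-q[2]]; return q[:2]/q[2]
def rot(o=None):
    o=o or ctrl.get_obs(); w,x,y,z=o['eef_rot']; return R.from_quat([x,y,z,w])
E
python3 - <<'E'
from h import *
for n in('top','scene'):
    im,c=snap(n,n+'0.png'); print({k:np.round(np.array(v),3).tolist() for k,v in c.items() if k!='x'})
o=ctrl.get_obs();print(o,ctrl.tip_extent); print(rot(o).as_matrix().round(3))
E
```

```text
{'camera_matrix': [[517.4, 0.0, 276.632], [0.0, 517.4, 207.049], [0.0, 0.0, 1.0]], 'world_from_camera': [[0.009, 0.99, -0.138, 0.356], [-1.0, 0.009, -0.0, -0.208], [0.001, 0.138, 0.99, 1.338], [0.0, 0.0, 0.0, 1.0]]}
{'camera_matrix': [[424.645, 0.0, 283.851], [0.0, 424.645, 206.332], [0.0, 0.0, 1.0]], 'world_from_camera': [[0.667, 0.564, -0.486, 0.09], [-0.745, 0.499, -0.443, -0.612], [-0.007, 0.658, 0.753, 0.732], [0.0, 0.0, 0.0, 1.0]]}
{'time_s': 0.1, 'q': array([ 9.08652263e-01,  1.81467369e-01,  1.60790771e+00, -2.03475527e-05,
        1.35379910e+00, -2.06322035e-01]), 'dq': array([ 0.0009526 , -0.00235244, -0.00466344, -0.00167409, -0.00141541,
       -0.0001914 ]), 'joint_efforts': array([ 8.06265089e-04, -4.45877945e+01, -3.52240884e+01, -3.08252402e-04,
        4.08263033e-03, -2.10525894e-05]), 'eef_pos': array([0.25282268, 0.5159148 , 0.24947402]), 'eef_rot': array([-3.23673346e-04,  2.25940840e-01,  9.74140704e-01, -7.21552152e-04]), 'wrist_force': array([-0.36461226, -0.18988213,  0.71754656]), 'torque': array([-0.00571273,  0.03867231, -0.02781816]), 'grasp_force': 0.0, 'opening': 1.0027081448968667} 0.019
[[-0.898  0.44  -0.001]
 [ 0.44   0.898 -0.001]
 [ 0.    -0.002 -1.   ]]
```

View pics/top0.png

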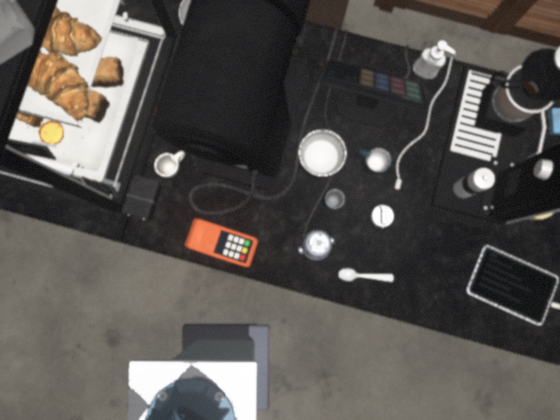

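View pics/scene0.png

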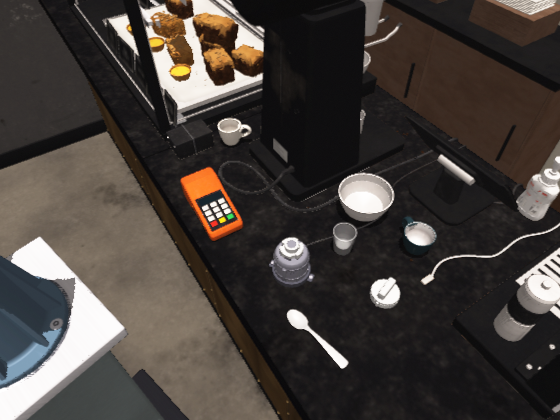

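The top view shows the tub at about (318,243), the cap at (383,216), the shot glass at (335,199), the dark cup at (378,160) and the spoon at (365,275). The scene view agrees, with the cap at (385,292) and the tub neck at (291,245).

Run:
```python
from h import *
ct=ctrl.calibration('top');cs=ctrl.calibration('scene')
print('cap',ray(ct,383,216,.02),ray(cs,385,293,.015)); print('tub',ray(ct,318,242,.09),ray(cs,291,245,.09))
a=cv2.imread('pics/top0.png')[180:280,280:420];b=cv2.imread('pics/scene0.png')[220:320,260:410]
o=np.vstack([cv2.resize(a,(560,300),interpolation=2)[:, :],cv2.resize(b,(560,300),interpolation=2)])
o=np.hstack([cv2.resize(a,None,fx=2.8,fy=4) ,cv2.resize(b,None,fx=2.6,fy=4)]); 
cv2.imwrite('pics/crop0.png',cv2.resize(a,None,fx=5.7,fy=5.7,interpolation=2)[:600])
p=ray(ct,383,216,.02); rm=rot().as_matrix(); o=ctrl.get_obs()
print('tool delta cm', rm.T@(p+[0,0,.2]-o['eef_pos'])*100)
```

```text
cap [ 0.51916368 -0.48030913  0.02      ] [ 0.51718816 -0.48059201  0.015     ]
tub [ 0.44583142 -0.30778782  0.09      ] [ 0.4419489  -0.30856576  0.09      ]
tool delta cm [-67.76914902 -77.72219524   3.04739485]
```

View pics/crop0.png

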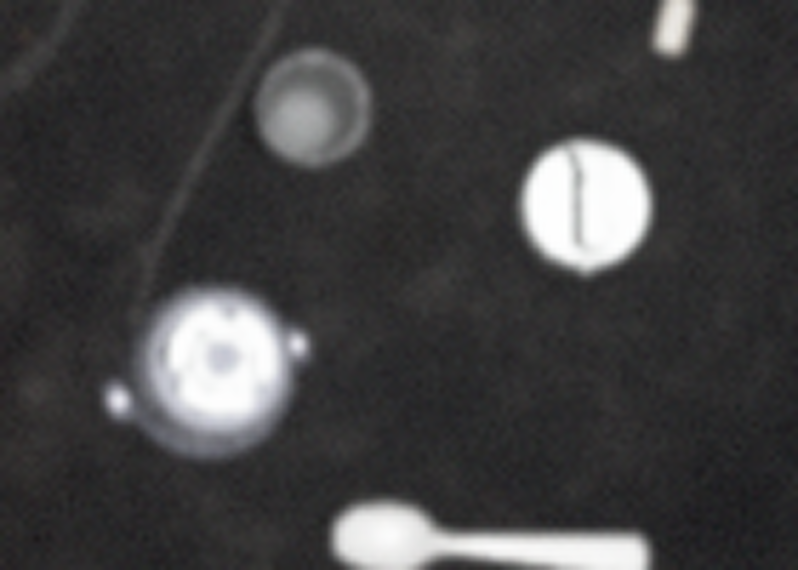

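Call:
send_rows(
  dr=[
    [0,0,1.6],
    [0,0,3.2],
    [0,0,4.8],
    [0,0,6.4],
    [0,0,8.0],
    [0,0,9.6],
    [0,0,11.2],
    [0,0,12.8],
  ],
  xyz=[
    [-3.1,-4,0],
    [-6.2,-8,0],
    [-9.3,-12,0],
    [-12.4,-16,0],
    [-15.5,-20,0],
    [-18.6,-24,0],
    [-21.7,-28,0],
    [-24.8,-32,0],
  ],
  jaw=[100,100,100,100,100,100,100,100],
)

```text
time_s: 1.1
eef_pos: [0.3348, 0.1183, 0.2502]
eef_rot: [0.0, 0.784, 0.621, 0.0]
wrist_force: [1.1, 0.6, -0.2]
opening: 0.999
grasp_force: 0.0
```

Run:
```python
from h import *
o=ctrl.get_obs(); rm=rot(o).as_matrix(); print(o['eef_pos'],rm.round(3),o['q'].round(3))
print(rm.T@(np.array([.40,-.30,.25])-o['eef_pos'])*100)
T=np.eye(4);T[:3,:3]=rm;T[:3,3]=o['eef_pos'];print((np.linalg.inv(T)@np.array(ctrl.calibration('wrist')['world_from_camera'])).round(3))
```

```text
[0.33476226 0.11834756 0.25018212] [[ 0.228  0.974  0.   ]
 [ 0.974 -0.228  0.   ]
 [ 0.     0.    -1.   ]] [ 2.000e-03 -3.680e-01  2.110e+00  0.000e+00  1.398e+00  2.320e-01]
[-3.92373297e+01  1.59103194e+01  2.05485412e-02]
[[-0.     0.952  0.305  0.078]
 [ 1.    -0.     0.001  0.   ]
 [ 0.001  0.305 -0.952 -0.123]
 [ 0.     0.     0.     1.   ]]
```

Call:
send_rows(
  dr=[
    [0,0,1.6],
    [0,0,3.2],
    [0,0,4.8],
    [0,0,6.4],
    [0,0,8.0],
    [0,0,9.6],
    [0,0,11.2],
    [0,0,12.8],
  ],
  xyz=[
    [-5.3,2.8,0],
    [-10.6,5.6,0],
    [-15.9,8.4,0],
    [-21.2,11.2,0],
    [-26.5,14,0],
    [-31.8,16.8,0],
    [-36.5,19,0],
    [-39,20.4,0],
  ],
  jaw=[100,100,100,100,100,100,100,100],
)

```text
time_s: 2.1
eef_pos: [0.4464, -0.3084, 0.2496]
eef_rot: [-0.0, 1.0, -0.001, -0.0]
wrist_force: [-0.1, 1.7, -0.2]
opening: 1.003
grasp_force: 0.0
```

Run:
```python
from h import *
o=ctrl.get_obs(); rm=rot(o).as_matrix(); print(o['eef_pos'],rm.round(3),o['q'].round(3),abs(o['dq']).max())
im,c=snap('wrist','w1.png'); import pickle; pickle.dump(c,open('w1.pkl','wb'))
for p in ([.444,-.308,.093],[.518,-.48,.018]): print(proj(c,p))
```

```text
[ 0.44636156 -0.30839724  0.24956855] [[ 1.    -0.003 -0.001]
 [-0.003 -1.     0.   ]
 [-0.001 -0.    -1.   ]] [-0.823  0.11   1.689 -0.     1.344  0.75 ] 1.1390493953072178
[280.6977809  201.01335427]
[465.67278238 101.58558348]
```

View pics/w1.png

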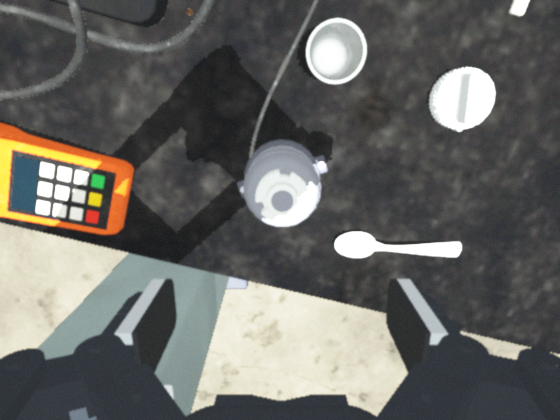

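The wrist view shows the tub collar at about (283,198) and the cap at (463,98), with a pointer notch at its lower edge near (460,130). I'll enlarge both.

Run:
```python
import cv2,numpy as np
im=cv2.imread('pics/w1.png')
a=cv2.resize(im[150:240,235:330],(400,379),interpolation=2);b=cv2.resize(im[55:145,415:510],(400,379),interpolation=2)
cv2.imwrite('pics/crop1.png',np.hstack([np.clip(a*.75,0,255).astype('u1'),np.clip((b.astype(float)-90)*1.5,0,255).astype('u1')]))
```

```text
(no output)
```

View pics/crop1.png

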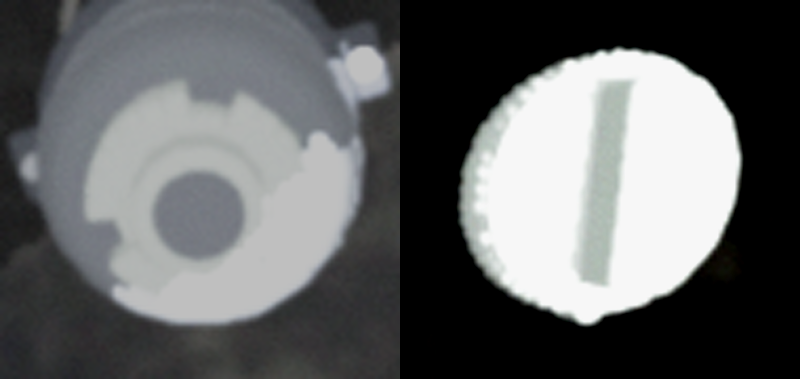

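Run:
```python
from h import *; import pickle
from scipy.optimize import least_squares
c=pickle.load(open('w1.pkl','rb')); s=95/400
A=lambda x,y,z: ray(c,235+x*s,150+y*s,z)
B=lambda x,y,z: ray(c,415+(x-400)*s,55+y*s,z)
P=np.array([A(190,98,.084),A(236,95,.084),A(86,220,.084),A(113,283,.084),A(87,180,.084),A(130,112,.084)])[:,:2]
f=least_squares(lambda q:np.hypot(*(P-q).T)-.022,[.444,-.308]); ctr=f.x
print('collar',ctr,f.fun*1e3,'seal',A(198,215,.093)[:2])
for k in (ctr,A(198,215,.093)[:2]): print(np.degrees(np.arctan2(*(P-k).T[::-1])).round(1))
l=[B(597,82,.018),B(573,268,.018)];r=[B(634,82,.038),B(606,285,.038)]
for e in(l,r): 
  d=e[0]-e[1]; print('bar',e[0],e[1],np.hypot(*d[:2]),np.degrees(np.arctan2(d[1],d[0])))
print('pointer',B(587,318,.009))
print('capC', B((460+740)/2,(50+318)/2,.013))
```

```text
collar [ 0.44331492 -0.30872294] [-0.72903868  1.09514025 -0.27517836  0.9239327  -0.24014701  0.43029953] seal [ 0.44395658 -0.30905645]
[  3.  -19.3  97.7 134.   76.3  34.2]
[  4.1 -19.   99.3 134.5  78.1  35.8]
bar [ 0.54162181 -0.47287897  0.018     ] [ 0.50262839 -0.47331417  0.018     ] 0.038995844595705945 0.639452913608069
bar [ 0.54064641 -0.47113491  0.038     ] [ 0.50035895 -0.4714984   0.038     ] 0.04028910472201402 0.5169282919312025
pointer [ 0.49081266 -0.48236309  0.009     ]
capC [ 0.52051157 -0.4790444   0.013     ]
```

Call:
send_rows(
  dr=[
    [0,0,0],
    [0,0,0],
    [0,0,0],
    [0,0,0],
    [0,0,0],
    [0,0,0],
    [0,0,0],
    [0,0,0],
  ],
  xyz=[
    [2.5,5.7,0],
    [5,11.4,0],
    [7.4,17.1,1],
    [7.4,17.1,6],
    [7.4,17.1,11],
    [7.4,17.1,15],
    [7.4,17.1,17],
    [7.4,17.1,17],
  ],
  jaw=[60,60,60,60,60,60,60,60],
)

```text
time_s: 3.15
eef_pos: [0.5208, -0.4756, 0.0787]
eef_rot: [-0.001, 1.0, 0.003, -0.001]
wrist_force: [0.2, -0.0, -0.5]
opening: 0.597
grasp_force: 0.0
```

Run:
```python
from h import *
o=ctrl.get_obs(); print(o['eef_pos'],rot(o).as_matrix().round(3).tolist(),o['q'].round(3))
im,c=snap('wrist','w2.png')
```

```text
[ 0.52080404 -0.47556817  0.07865623] [[1.0, 0.005, -0.002], [0.005, -1.0, 0.003], [-0.002, -0.003, -1.0]] [-0.908  0.638  1.351  0.     1.156  0.658]
```

View pics/w2.png

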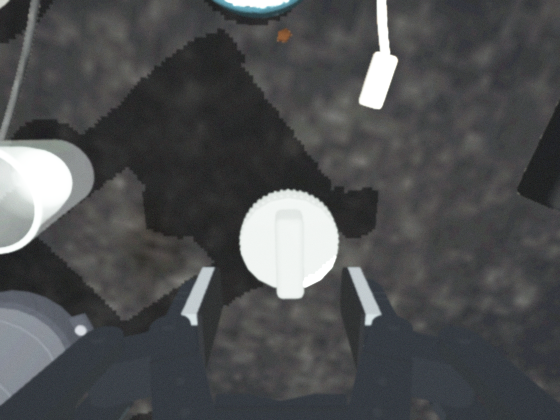

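The cap sits in the middle of the view, with its bar running from about (289,212) to (290,298), slightly right of the finger midline.

Run:
```python
from h import *
o=ctrl.get_obs(); c=ctrl.calibration('wrist')
print(ray(c,289,212,.038),ray(c,290,293,.038),ray(c,289,240,.018),o['eef_pos'],o['time_s'])
for p in((.5428,-.4793,.038),(.4985,-.4793,.038),(.4985,-.4793,.018)):print(proj(c,p))
```

```text
[ 0.54679153 -0.480213    0.038     ] [ 0.50315423 -0.48125647  0.038     ] [ 0.52428008 -0.48092076  0.018     ] [ 0.52170214 -0.47664859  0.08081369] 3.2
[286.99674078 219.90978673]
[286.09849868 300.94729379]
[285.60155659 282.06382506]
```

Call:
send_rows(
  dr=[
    [0,0,0],
    [0,0,0],
    [0,0,0],
    [0,0,0],
    [0,0,0],
    [0,0,0],
    [0,0,0],
    [0,0,0],
  ],
  xyz=[
    [0.1,0,0.8],
    [0.1,0,1.6],
    [0.1,0,2.4],
    [0.1,0,3.0],
    [0.1,0,3.5],
    [0.1,0,3.8],
    [0.1,0,3.8],
    [0.1,0,3.8],
  ],
  jaw=[60,60,60,60,60,60,60,60],
)

```text
time_s: 4.2
eef_pos: [0.5226, -0.4767, 0.0426]
eef_rot: [0.0, 1.0, 0.002, 0.0]
wrist_force: [0.1, -0.4, 0.4]
opening: 0.599
grasp_force: 0.0
```

Call:
send_rows(
  dr=[
    [0,0,0],
    [0,0,0],
    [0,0,0],
    [0,0,0],
    [0,0,0],
    [0,0,0],
    [0,0,0],
    [0,0,0],
  ],
  xyz=[
    [0,0.25,0.1],
    [0,0.25,0.2],
    [0,0.25,0.2],
    [0,0.25,0.2],
    [0,0.25,0.2],
    [0,0.25,0.2],
    [0,0.25,0.2],
    [0,0.25,0.2],
  ],
  jaw=[60,40,25,10,0,0,0,0],
)

```text
time_s: 5.2
eef_pos: [0.5225, -0.4791, 0.0404]
eef_rot: [0.0, 1.0, 0.002, 0.0]
wrist_force: [0.1, 0.2, 1.4]
opening: 0.149
grasp_force: 60.5
```

Call:
send_rows(
  dr=[
    [0,0,0],
    [0,0,0],
    [0,0,0],
    [0,0,-1.6],
    [0,0,-3.2],
    [0,0,-4.8],
    [0,0,-6.4],
    [0,0,-8],
  ],
  xyz=[
    [0,0,-3],
    [0,0,-8],
    [0,0,-13],
    [-1.9,-4.1,-14],
    [-3.8,-8.2,-14],
    [-5.7,-12.3,-14],
    [-7.4,-16,-14],
    [-7.9,-17.0,-14],
  ],
  jaw=[0,0,0,0,0,0,0,0],
)

```text
time_s: 6.2
eef_pos: [0.4414, -0.3068, 0.1798]
eef_rot: [-0.001, 0.911, 0.412, -0.0]
wrist_force: [0.6, 0.2, -1.1]
opening: 0.148
grasp_force: 60.2
```

Call:
send_rows(
  dr=[
    [0,0,-1],
    [0,0,-1],
    [0,0,-1],
    [0,0,-1],
    [0,0,-1],
    [0,0,-1],
    [0,0,-1],
    [0,0,-1],
  ],
  xyz=[
    [0,0,0],
    [0,0,0],
    [0,0,0],
    [0,0,0],
    [0,0,0],
    [0,0,0],
    [0,0,0],
    [0,0,0],
  ],
  jaw=[0,0,0,0,0,0,0,0],
)

```text
time_s: 7.2
eef_pos: [0.4426, -0.3094, 0.1803]
eef_rot: [-0.0, 0.89, 0.456, 0.0]
wrist_force: [-0.2, -0.5, 0.6]
opening: 0.151
grasp_force: 60.2
```

Run:
```python
from h import *; import pickle
o=ctrl.get_obs(); rm=rot(o).as_matrix(); print(o['eef_pos'],o['opening'],o['wrist_force'],np.degrees(np.arctan2(rm[1,0],rm[0,0])),o['q'].round(2),rm[:,2])
im,c=snap('wrist','w3.png');pickle.dump((c,o['eef_pos'],rm),open('w3.pkl','wb'))
im2,c2=snap('scene','s3.png')
a=cv2.resize(im[130:400,130:430],(400,360),interpolation=2);b=cv2.resize(im2[170:310,220:376],(400,360),interpolation=2)
cv2.imwrite('pics/c3.png',np.hstack([a,b])[:,:,::-1])
for h in(.0404,.0224): print(proj(c,o['eef_pos']+rm@[0,0,h]))
```

```text
[ 0.44260154 -0.30943022  0.18029465] 0.15092440632073148 [-0.19130023 -0.48681486  0.57993193] 54.27994936156058 [-0.83  0.18  1.76  0.    1.2  -0.21] [ 4.35961659e-07  1.42458315e-06 -1.00000000e+00]
[280.73636648 262.39418414]
[280.71436776 280.08329612]
```

View pics/c3.png

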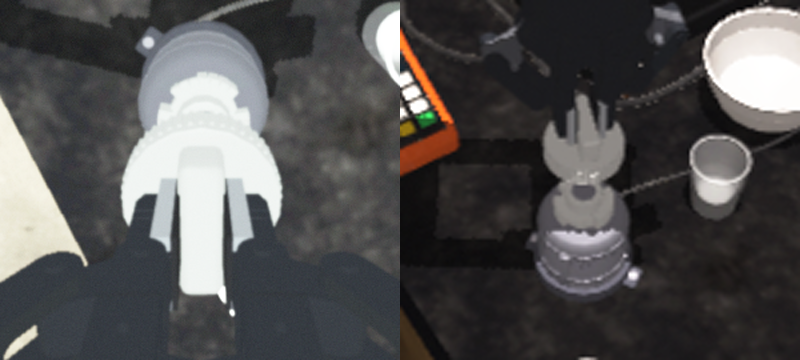

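The cap is held straight, with its skirt spanning crop x 121–280 (centred on the tool) and its far lower edge at crop y of about 126. The two visible collar gaps lie symmetrically left and right at crop (170,105) and (238,102), so the alignment is about right.

Run:
```python
from h import *; import pickle
c,p,rm=pickle.load(open('w3.pkl','rb'))
for h,y in ((.0404,125),(.0404,129),(.0224,147),(.0024,147),(.0024,293)): print(h,y,(rm.T@(ray(c,281,130+y/1.333,p[2]-h)-p))*1e3)
```

```text
0.0404 125 [20.13248188  0.12553552 40.40002835]
0.0404 129 [18.61770169  0.12583524 40.40002621]
0.0224 147 [19.04595195  0.12315054 22.40002682]
0.0024 147 [27.2080131   0.11864671  2.40003834]
0.0024 293 [-21.1257924    0.12821029   2.39997013]
```

Run:
```python
from h import *; import pickle
c,p,rm=pickle.load(open('w3.pkl','rb'))
im=cv2.imread('pics/w3.png'); a=im[140:380,180:380].copy()
a=cv2.resize(a,None,fx=2.5,fy=2.5,interpolation=2); a=np.clip((a.astype(float)-90)*1.5,0,255).astype('u1')
for off,col in((0,(0,0,255)),(-.003,(0,200,0))):
  for h,r in((.0404,.027),(.0224,.027)):
    pts=np.array([proj(c,p+rm@[off+r*np.cos(t),r*np.sin(t),h]) for t in np.linspace(-1.6,1.6,40)])
    cv2.polylines(a,[((pts-[180,140])*2.5).astype(int)],False,col,1)
cv2.imwrite('pics/c4.png',a)
```

```text
(no output)
```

View pics/c4.png

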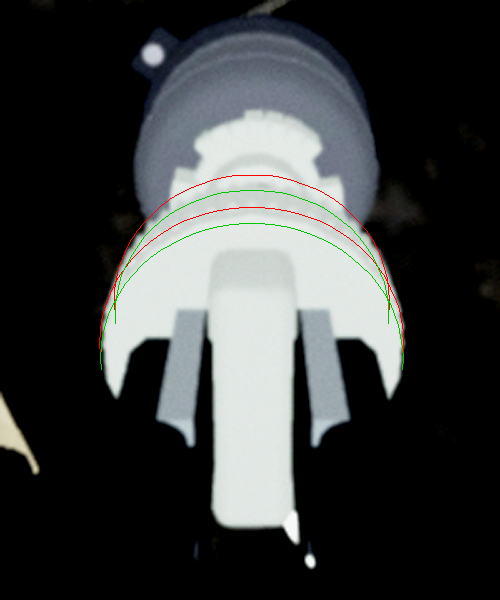

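Call:
send_rows(
  dr=[
    [0,0,0],
    [0,0,0],
    [0,0,0],
    [0,0,0],
    [0,0,0],
    [0,0,0],
    [0,0,0],
    [0,0,0],
  ],
  xyz=[
    [0.23,0.06,1.5],
    [0.23,0.06,3],
    [0.23,0.06,4],
    [0.23,0.06,4.6],
    [0.23,0.06,5],
    [0.23,0.06,5.2],
    [0.23,0.06,5.3],
    [0.23,0.06,5.3],
  ],
  jaw=[0,0,0,0,0,0,0,0],
)

```text
time_s: 8.3
eef_pos: [0.4445, -0.308, 0.1275]
eef_rot: [0.0, 0.89, 0.456, 0.0]
wrist_force: [-0.5, 0.4, 0.1]
opening: 0.146
grasp_force: 60.2
```

Call:
send_rows(
  dr=[
    [0,0,0],
    [0,0,0],
    [0,0,0],
    [0,0,0],
    [0,0,0],
    [0,0,0],
    [0,0,0],
    [0,0,0],
  ],
  xyz=[
    [0,0,0.1],
    [0,0,0.1],
    [0,0,0.2],
    [0,0,0.2],
    [0,0,0.3],
    [0,0,0.3],
    [0,0,0.4],
    [0,0,0.4],
  ],
  jaw=[0,0,0,0,0,0,0,0],
)

```text
time_s: 9.3
eef_pos: [0.4444, -0.3079, 0.1232]
eef_rot: [-0.0, 0.89, 0.456, -0.0]
wrist_force: [0.5, -0.4, 0.1]
opening: 0.152
grasp_force: 60.2
```

Call:
send_rows(
  dr=[
    [0,0,0],
    [0,0,0],
    [0,0,0],
    [0,0,0],
    [0,0,0],
    [0,0,0],
    [0,0,0],
    [0,0,0],
  ],
  xyz=[
    [0,0,0.05],
    [0,0,0.05],
    [0,0,0.1],
    [0,0,0.1],
    [0,0,0.15],
    [0,0,0.15],
    [0,0,0.15],
    [0,0,0.15],
  ],
  jaw=[0,0,0,0,0,0,0,0],
)

```text
time_s: 10.3
eef_pos: [0.4444, -0.3079, 0.1218]
eef_rot: [0.0, 0.89, 0.456, 0.0]
wrist_force: [0.1, 0.6, 0.0]
opening: 0.148
grasp_force: 60.2
```

Call:
send_rows(
  dr=[
    [0,0,0],
    [0,0,0],
    [0,0,0],
    [0,0,0],
    [0,0,0],
    [0,0,0],
    [0,0,0],
    [0,0,0],
  ],
  xyz=[
    [0,0,0.05],
    [0,0,0.1],
    [0,0,0.15],
    [0,0,0.2],
    [0,0,0.25],
    [0,0,0.3],
    [0,0,0.3],
    [0,0,0.3],
  ],
  jaw=[0,0,0,0,0,0,0,0],
)

```text
time_s: 11.3
eef_pos: [0.4445, -0.3079, 0.119]
eef_rot: [0.0, 0.89, 0.456, -0.0]
wrist_force: [-1.3, 2.1, 3.5]
opening: 0.14
grasp_force: 60.9
```

Call:
send_rows(
  dr=[
    [0,0,0],
    [0,0,0],
    [0,0,0],
    [0,0,0],
    [0,0,0],
    [0,0,0],
    [0,0,0],
    [0,0,0],
  ],
  xyz=[
    [0,0,0.05],
    [0,0,0.1],
    [0,0,0.15],
    [0,0,0.2],
    [0,0,0.25],
    [0,0,0.3],
    [0,0,0.35],
    [0,0,0.35],
  ],
  jaw=[0,0,0,0,0,0,0,0],
)

```text
time_s: 12.3
eef_pos: [0.4445, -0.308, 0.1157]
eef_rot: [0.0, 0.89, 0.456, -0.0]
wrist_force: [-1.8, 1.8, 7.1]
opening: 0.148
grasp_force: 61.4
```

Call:
send_rows(
  dr=[
    [0,0,0],
    [0,0,0],
    [0,0,0],
    [0,0,0],
    [0,0,0],
    [0,0,0],
    [0,0,0],
    [0,0,0],
  ],
  xyz=[
    [0,0,0.05],
    [0,0,0.1],
    [0,0,0.15],
    [0,0,0.2],
    [0,0,0.25],
    [0,0,0.3],
    [0,0,0.35],
    [0,0,0.35],
  ],
  jaw=[0,0,0,0,0,0,0,0],
)

```text
time_s: 13.3
eef_pos: [0.4445, -0.308, 0.1125]
eef_rot: [0.0, 0.89, 0.456, -0.0]
wrist_force: [-3.0, 2.3, 11.1]
opening: 0.146
grasp_force: 61.8
```

Run:
```python
from h import *
o=ctrl.get_obs(); print(o['eef_pos'],o['wrist_force'],o['torque'])
```

```text
[ 0.44452106 -0.30799644  0.11252022] [-3.03939853  2.29735393 11.10088648] [ 0.638335    0.63953766 -0.00630214]
```

Call:
send_rows(
  dr=[
    [0,0,0],
    [0,0,0],
    [0,0,0.5],
    [0,0,1],
    [0,0,1.5],
    [0,0,2],
    [0,0,2.5],
    [0,0,3],
  ],
  xyz=[
    [0,0,0.05],
    [0,0,0.1],
    [0,0,0.1],
    [0,0,0.1],
    [0,0,0.1],
    [0,0,0.1],
    [0,0,0.1],
    [0,0,0.1],
  ],
  jaw=[0,0,0,0,0,0,0,0],
)

```text
time_s: 14.3
eef_pos: [0.4457, -0.3094, 0.1125]
eef_rot: [0.002, 0.951, 0.311, 0.001]
wrist_force: [-0.2, -0.2, 11.2]
opening: 0.145
grasp_force: 61.8
```

```bash
cat > st.py <<'E'
from h import *
o=ctrl.get_obs(); m=rot(o).as_matrix(); print(o['eef_pos'].round(4),'F',o['wrist_force'].round(1),'T',o['torque'].round(2),'yaw',np.degrees(np.arctan2(m[1,0],m[0,0])),o['opening'])
E
python3 st.py
```

```text
[ 0.4457 -0.3094  0.1125] F [-0.2 -0.2 11.2] T [0.02 0.1  0.03] yaw 36.189110995152475 0.14542255896100534
```

Call:
send_rows(
  dr=[
    [0,0,0],
    [0,0,0],
    [0,0,0.5],
    [0,0,1],
    [0,0,1.5],
    [0,0,2],
    [0,0,2],
    [0,0,2],
  ],
  xyz=[
    [0,0,0],
    [0,0,0],
    [0,0,0],
    [0,0,0],
    [0,0,0],
    [0,0,0],
    [0,0,0],
    [0,0,0],
  ],
  jaw=[0,0,0,0,0,0,0,0],
)

```text
time_s: 15.3
eef_pos: [0.4458, -0.3097, 0.1126]
eef_rot: [0.002, 0.978, 0.21, 0.001]
wrist_force: [-0.9, -1.5, 10.3]
opening: 0.147
grasp_force: 61.8
```

```bash
python3 st.py
```

```text
[ 0.4458 -0.3097  0.1126] F [-0.9 -1.5 10.3] T [-0.03  0.13 -0.05] yaw 24.27174613467515 0.14673201772076672
```

Call:
send_rows(
  dr=[
    [0,0,0.2],
    [0,0,0.4],
    [0,0,0.6],
    [0,0,0.8],
    [0,0,1.0],
    [0,0,1.2],
    [0,0,1.2],
    [0,0,1.2],
  ],
  xyz=[
    [0,0,0],
    [0,0,0],
    [0,0,0],
    [0,0,0],
    [0,0,0],
    [0,0,0],
    [0,0,0],
    [0,0,0],
  ],
  jaw=[0,0,0,0,0,0,0,0],
)

```text
time_s: 16.3
eef_pos: [0.4458, -0.3097, 0.1126]
eef_rot: [0.002, 0.989, 0.148, 0.001]
wrist_force: [-0.3, -1.6, 10.2]
opening: 0.143
grasp_force: 61.8
```

```bash
python3 st.py
```

```text
[ 0.4458 -0.3097  0.1126] F [-0.3 -1.6 10.2] T [-0.06  0.17  0.02] yaw 17.077799980566926 0.14312368976616074
```

Call:
send_rows(
  dr=[
    [0,0,0.1],
    [0,0,0.2],
    [0,0,0.3],
    [0,0,0.4],
    [0,0,0.4],
    [0,0,0.4],
    [0,0,0.4],
    [0,0,0.4],
  ],
  xyz=[
    [0,0,0],
    [0,0,0],
    [0,0,0],
    [0,0,0],
    [0,0,0],
    [0,0,0],
    [0,0,0],
    [0,0,0],
  ],
  jaw=[0,0,0,0,0,0,0,0],
)

```text
time_s: 17.3
eef_pos: [0.4458, -0.3097, 0.1126]
eef_rot: [0.002, 0.992, 0.128, 0.001]
wrist_force: [0.3, -1.2, 10.7]
opening: 0.148
grasp_force: 61.8
```

```bash
python3 st.py
```

```text
[ 0.4458 -0.3097  0.1126] F [ 0.3 -1.2 10.7] T [-0.07  0.12  0.02] yaw 14.682298907994202 0.14762560570681202
```

Call:
send_rows(
  dr=[
    [0,0,0.1],
    [0,0,0.2],
    [0,0,0.3],
    [0,0,0.4],
    [0,0,0.4],
    [0,0,0.4],
    [0,0,0.4],
    [0,0,0.4],
  ],
  xyz=[
    [0,0,0],
    [0,0,0],
    [0,0,0],
    [0,0,0],
    [0,0,0],
    [0,0,0],
    [0,0,0],
    [0,0,0],
  ],
  jaw=[0,0,0,0,0,0,0,0],
)

```text
time_s: 18.3
eef_pos: [0.4457, -0.3097, 0.1126]
eef_rot: [0.002, 0.994, 0.107, 0.001]
wrist_force: [-1.1, -0.5, 11.1]
opening: 0.143
grasp_force: 61.8
```

```bash
python3 st.py
```

```text
[ 0.4457 -0.3097  0.1126] F [-1.1 -0.5 11.1] T [-0.06  0.22  0.11] yaw 12.283681724470647 0.14329896696867409
```

Call:
send_rows(
  dr=[
    [0,0,0.1],
    [0,0,0.1],
    [0,0,0.2],
    [0,0,0.2],
    [0,0,0.3],
    [0,0,0.3],
    [0,0,0.3],
    [0,0,0.3],
  ],
  xyz=[
    [0,0,0],
    [0,0,0],
    [0,0,0],
    [0,0,0],
    [0,0,0],
    [0,0,0],
    [0,0,0],
    [0,0,0],
  ],
  jaw=[0,0,0,0,0,0,0,0],
)

```text
time_s: 19.3
eef_pos: [0.4457, -0.3096, 0.1126]
eef_rot: [0.002, 0.996, 0.092, 0.001]
wrist_force: [-1.0, 0.1, 11.9]
opening: 0.147
grasp_force: 61.9
```

```bash
python3 st.py
```

```text
[ 0.4457 -0.3096  0.1126] F [-1.   0.1 11.9] T [-0.02  0.21  0.23] yaw 10.511931624746977 0.14717009965404748
```

Call:
send_rows(
  dr=[
    [0,0,0.1],
    [0,0,0.1],
    [0,0,0.2],
    [0,0,0.2],
    [0,0,0.3],
    [0,0,0.3],
    [0,0,0.3],
    [0,0,0.3],
  ],
  xyz=[
    [0,0,0],
    [0,0,0],
    [0,0,0],
    [0,0,0],
    [0,0,0],
    [0,0,0],
    [0,0,0],
    [0,0,0],
  ],
  jaw=[0,0,0,0,0,0,0,0],
)

```text
time_s: 20.3
eef_pos: [0.4457, -0.3094, 0.1126]
eef_rot: [0.002, 0.997, 0.076, 0.001]
wrist_force: [-2.2, 0.1, 11.8]
opening: 0.145
grasp_force: 62.3
```

```bash
python3 st.py
```

```text
[ 0.4457 -0.3094  0.1126] F [-2.2  0.1 11.8] T [0.11 0.24 0.5 ] yaw 8.750580818888013 0.14463447233396995
```

Call:
send_rows(
  dr=[
    [0,0,-0.2],
    [0,0,-0.2],
    [0,0,-0.2],
    [0,0,-0.2],
    [0,0,-0.2],
    [0,0,-0.2],
    [0,0,-0.2],
    [0,0,-0.2],
  ],
  xyz=[
    [0,0,0],
    [0,0,-0.1],
    [0,0,-0.15],
    [0,0,-0.2],
    [0,0,-0.25],
    [0,0,-0.3],
    [0,0,-0.35],
    [0,0,-0.35],
  ],
  jaw=[0,0,0,0,0,0,0,0],
)

```text
time_s: 21.3
eef_pos: [0.4454, -0.3088, 0.1149]
eef_rot: [0.001, 0.996, 0.086, 0.001]
wrist_force: [4.2, -3.3, 4.2]
opening: 0.145
grasp_force: 61.0
```

```bash
python3 st.py
```

```text
[ 0.4454 -0.3088  0.1149] F [ 4.2 -3.3  4.2] T [-0.47 -0.79  0.26] yaw 9.879500057830152 0.1446156254107917
```

Call:
send_rows(
  dr=[
    [0,0,0],
    [0,0,0],
    [0,0,0],
    [0,0,0],
    [0,0,0],
    [0,0,0],
    [0,0,0],
    [0,0,0],
  ],
  xyz=[
    [0,0,-0.05],
    [0,0,-0.05],
    [0,0,-0.05],
    [0,0,-0.05],
    [0,0,-0.05],
    [0,0,-0.05],
    [0,0,-0.05],
    [0,0,-0.05],
  ],
  jaw=[0,20,30,40,50,60,60,60],
)

```text
time_s: 22.3
eef_pos: [0.4444, -0.3079, 0.1148]
eef_rot: [-0.0, 0.996, 0.086, -0.0]
wrist_force: [-0.2, 0.1, -0.4]
opening: 0.601
grasp_force: 0.0
```

Call:
send_rows(
  dr=[
    [0,0,0],
    [0,0,0],
    [0,0,0],
    [0,0,0],
    [0,0,0],
    [0,0,0],
    [0,0,0],
    [0,0,0],
  ],
  xyz=[
    [0,0,-1],
    [0,0,-2.5],
    [0,0,-5],
    [0,0,-8],
    [0,0,-11],
    [0,0,-13],
    [0,0,-13],
    [0,0,-13],
  ],
  jaw=[60,60,60,60,60,60,60,60],
)

```text
time_s: 23.3
eef_pos: [0.4442, -0.3076, 0.2444]
eef_rot: [-0.0, 0.996, 0.086, -0.0]
wrist_force: [0.1, -0.6, 0.3]
opening: 0.598
grasp_force: 0.0
```

```bash
python3 st.py
python3 - <<'E'
from h import *
im,c=snap('wrist','w5.png'); im2,c2=snap('scene','s5.png')
a=cv2.resize(im[120:320,180:380],(400,400),interpolation=2);b=cv2.resize(im2[200:310,235:345],(400,400),interpolation=2)
cv2.imwrite('pics/c5.png',np.clip(np.hstack([a,b])[:,:,::-1]*.8,0,255).astype('u1'))
for z in(.094,.097): print(z,proj(c,[.4437,-.3089,z]),proj(c2,[.4437,-.3089,z]))
E
```

```text
[ 0.4442 -0.3076  0.2444] F [ 0.1 -0.6  0.3] T [-0.03 -0.03  0.03] yaw 9.88408347752268 0.5978006336080001
0.094 [282.63146172 201.29026418] [291.77000123 243.25217154]
0.097 [282.64865786 202.37132766] [291.78137112 242.29158973]
```

View pics/c5.png

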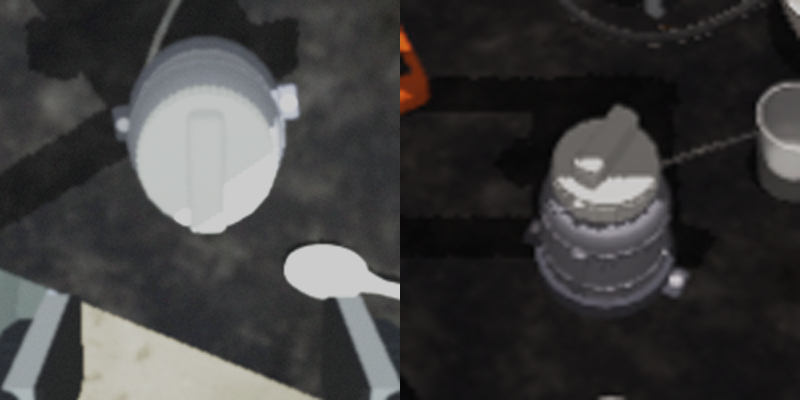

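The crop shows the cap sitting level on the tub. Its bar is still at the angle where the stop was felt, and the gripper is well clear.

```bash
python3 -c "
from bench import ctrl
print(ctrl.hand_in())"
```

```text
the job is handed in; nothing more can be done
None
```

The cap went into the collar gaps, was pressed down with about 12 N and turned clockwise to a clear stop (about 24 N at the lugs), then released; the last pictures show it level on the tub with the gripper clear, the other items were not touched, and the job was handed in at about 23 s with no verdict returned.

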